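# Zero the carton number stamp

## Robot

A 6-joint arm with a two-finger parallel gripper is mounted at the origin on the work surface. World frame = base frame: x ahead of the robot, y to its left, z up, the work surface at z = 0. Lengths are in m, angles in rad, forces in N, time in s.
With the tool pointing down it reaches from about 0.375 to 0.9 m from the base axis. Payload 3.1 kg.
Tool frame: the origin (TCP) lies at the very end of the fingers, on their centre line; the grasp point (between the pads) lies 19 mm behind it; z points along the fingers, y is the line along which they close (so a half turn about z gives the same grasp; the last joint's range is limited). The gripper opens to 85 mm and grips with 20 to 120 N. Pads are 22 mm wide; open, the fingers measure 114 mm over their backs; the gripper's body (76 mm by 85 mm) begins 54 mm behind the grasp point. The pads swing forward as they close: fully open they stand 13 mm farther back than shut.
Start: joints at [0.988, 0.527, 1.433, -0, 1.181, -0.178], TCP at [0.246, 0.574, 0.231] pointing down, gripper open.
Joint ranges: [-3.08, 3.08], [-0.75, 2.2], [0.22, 2.44], [-1.43, 4.57], [0, 2.65], [-2.85, 2.85]. Speed limits (rad/s): [2.79, 2.79, 3.14, 3.14, 3.14, 3.14].

## Interface

Orientations are given as a unit quaternion [x, y, z, w].
In Python, from station import manip gives the robot as it stands.
- The arm moves only by the shell command python3 -m handwheel 'ROWS' [FORCE]. ROWS is JSON, a list of rows, each a list of 7 numbers: the shift along the world's x, y, z in mm, then the turn, a rotation vector about the world's x, y, z in degrees, then the opening, from 0 (shut) to 1 (fully open). A call has exactly 10 rows; each row shifts and turns the commanded pose from where the row before left it; what a row does not reach is not made up. A row lasts 1/8 s, in which the tool goes at most 62.5 mm and 10.7 degrees, less where a joint would pass 70% of its speed; a pose out of reach is approached as far as the arm can. A call is refused whole if a number of a shift passes 62.5 or a number of a turn 10.7, either way. A call with a gripper value outside its range is refused whole. The fingers move at their own pace and stop on an object; FORCE is the grip in N (left out, the last holds). Time passes only in rows, so rows that do not move let the fingers close, or fill a call up. It gives the time, the measured TCP pose, the force, the opening and the grip force at its end, in the units of the state.
- manip.sense(): the state, without advancing time (a new reading comes with each control period).
- manip.snapshot(name): name is "scene" or "side" or "wrist"; returns the picture (480x640x3 uint8, red, green, blue); there is no depth.
- manip.get_calibration(name): a dict with "K" (3x3 intrinsics, pixels), "rvec" (rotation vector, rad) and "tvec" (3), from world to camera coordinates, as OpenCV has them. Camera axes: x right, y down, z forward; pixel columns grow to the right and rows downward; lengths in m; the calibration is good to about 2 mm. A picture is of the moment at which its call begins: read the wrist's pose just before it. get_calibration takes no time and is no camera call; for the wrist camera it gives the pose at the moment of the call.
- manip.sign_off(): hands the job in; it is judged then, once.
The state is a dict: "t": time; "q": joint angles; "qd": joint speeds; "tau": joint torques, N m; "tcp_pos": TCP position; "tool_rot": TCP orientation; "force": force on the tool from outside, world axes, zero at the start; "ft_torque": the same for the moment, N m; "finger_gap": opening from 0.0 (shut) to 1.0 (fully open); "gripper_force": force on a finger pad.
Only numpy, scipy, OpenCV 4.12 (cv2) and the standard library are available. Lean on these libraries where they do the work, as an engineer would, in place of code of your own. Each camera call takes 0.05 s, during which the arm holds its last target. There are 200 camera calls.

## Task

The big carton number stamp is lying in its wooden rest and must be zeroed for the next batch of glue cartons. With a fingertip, flick the top edge of its middle thumbwheel towards the stamp's handle, click by click, until the wheel's flat pad stands at the very top in line with the pads of the two outer wheels, and do not run it past that click. Leave the outer wheels on their clicks, the stamp lying in its rest (do not lift it), and everything around it undisturbed.

Things in the scene. Friction and masses are not known exactly. Their poses are not given: they have to be found in the camera images.
- stamp: Loose carton number stamp, 0.9 kg, 217 mm long, lying in a fixed wooden rest that leaves it 2 to 4 mm of play. Origin mid-way between its side plates at their lower edge under the axle. Axes: x level, from the black printing end to the dark wooden handle (34 mm thick, x = +67 to +167 mm); y level, along the wheels' axle; z up. Steel side plates 118 mm apart, 40 mm high.
- stamp_mid (a point): Point fixed in the stamp's frame: on the axle, at the mid-width of the MIDDLE thumb disc, about 44 mm above the table; axes as stamp. Three equal white discs, 59 mm across their ribs, 12 mm wide, sit at y = -36, 0, +36 mm from here; black rubber bands on 47 mm drums between them. Each disc's top is 29.5 mm above this point, 9.5 mm above the side plates; nothing of stamp or rest is higher.
- wheel_mid (a joint): Turn of the middle thumbwheel, rad: 0 with its pad at the very top, growing as its top edge moves to the handle (+x). Rests at clicks every 0.785 rad (23 mm of rim). Starts 2 to 5 clicks short: about -1.57, -2.36, -3.14 or -3.93. 2 N along the rim takes it over half-way, then it snaps on by itself; released sooner it snaps back. A fingertip kept pressed on its top with 5 N or more drags it.
- wheel_a (a joint): Turn of the outer thumbwheel at y = -36 mm, rad. 0 = pad at the top, where it starts and must stay.
- wheel_b (a joint): Turn of the outer thumbwheel at y = +36 mm, rad. 0 = pad at the top, where it starts and must stay.
- pad_mid (a point): Middle of the flat pad on the middle disc's rim: 15.5 mm long round the rim and as wide as the disc, flush with the tops of the small round ribs that go round the rest of the rim; moves with the wheel, 29.5 mm from the axle.
- rest: The fixed wooden stamp rest: board 320 x 250 x 10 mm, origin under its centre, x parallel to the stamp's x. The stamp, the ink tin, the marker and the cap lie on it.
- ink_tin: Bystander: closed flat ink-pad tin, 120 x 80 x 19 mm, on the rest beside the stamp. Origin under its centre.
- marker: Bystander: marker pen, 132 mm long, 18 mm thick, lying in a groove on the rest. Origin under its middle.
- bottle0: Bystander: yellow glue bottle with red spout cap, 39 mm in diameter, 135 mm tall, upright. Origin under its centre.
- bottle1: Bystander: a second such bottle.
- bottle2: Bystander: a third such bottle.
- cap: Bystander: loose red spout cap standing on the rest beside the stamp's handle, 29 mm in diameter, 52 mm tall. Origin under its centre.
- tape: Bystander: roll of packing tape lying flat, 110 mm in diameter, 48 mm high. Origin under its centre.
- label_roll: Bystander: roll of blank labels lying flat, 80 mm in diameter, 40 mm high. Origin under its centre.

How it is judged:
At the end, for the whole second after the job is handed in: All three thumbwheels rest on the click with the pad at the top (each within 0.15 rad of 0), and the stamp lies in its rest, within 8 mm of where it was and level within 0.06 rad (value of joint wheel_mid between -0.15 and 0.15 rad and value of joint wheel_a between -0.15 and 0.15 rad and value of joint wheel_b between -0.15 and 0.15 rad and distance of stamp_mid from where it was at the start of the episode below 0.008 m and angle between stamp_mid's own z axis and vertical below 0.06 rad); the robot touches nothing.
It fails at once if the middle wheel was run past the click with its pad at the top (more than 0.45 rad past it) (value of joint wheel_mid above 0.45 rad).
It fails at once if an outer wheel was rolled off its click (more than 0.35 rad) (value of joint any of wheel_a, wheel_b above 0.35 rad or value of joint any of wheel_a, wheel_b below -0.35 rad).
It fails at once if the stamp was lifted, tipped or pushed out of its rest (its middle moved more than 12 mm) (distance of stamp_mid from where it was at the start of the episode above 0.012 m).
It fails at once if a bystander was disturbed (moved more than 20 mm or tipped over) (distance of any of ink_tin, marker, bottle0, bottle1, bottle2, cap, tape, label_roll from where it was at the start of the episode above 0.02 m or angle between any of bottle0, bottle1, bottle2, cap's own z axis and vertical above 0.4 rad).
It fails at once if the stamp was touched with the arm or the gripper's body instead of the fingers (over 1 N) (contact force between the arm and stamp above 1 N).
It also fails if it takes over 48 s, if anything falls off the work surface, if the arm or the gripper's body presses on something with over 40 N, if the wrist force passes 120 N, or if a joint passes its speed limit or range.

## Working session

There is one attempt and no reset: what is moved stays moved. The work goes in short steps, Python scripts to look and compute and a shell command to move; the robot and the scene stay as the last step left them, time stands still between calls to the robot, and variables do not carry over. Pictures are saved under pics/ and viewed, at most 10 in all, crops included, and the job is handed in when it is done.

```bash
mkdir -p pics; python3 - <<'E'
from station import manip
import cv2,numpy as np
s=manip.sense();print(s['t'],s['tcp_pos'],s['tool_rot'],s['finger_gap'])
ims=[]
for n in("scene","side"):
    im=manip.snapshot(n)[:,:,::-1];cv2.imwrite(f'pics/{n}0.png',im)
    c=manip.get_calibration(n);R=cv2.Rodrigues(np.array(c['rvec'],float))[0];print(n,-R.T@np.ravel(c['tvec']),np.array(c['K'])[0,0])
E
```

```text
0.0 [0.2457081  0.57389142 0.23032782] [ 2.01013012e-01  9.79587966e-01 -1.00785592e-03 -4.13435697e-04] 1.003739722411273
scene [0.9761321  0.64481871 1.0331866 ] 488.69577746994804
side [ 0.14841271 -0.94027091  0.66661473] 564.8258055906235
```

View pics/scene0.png

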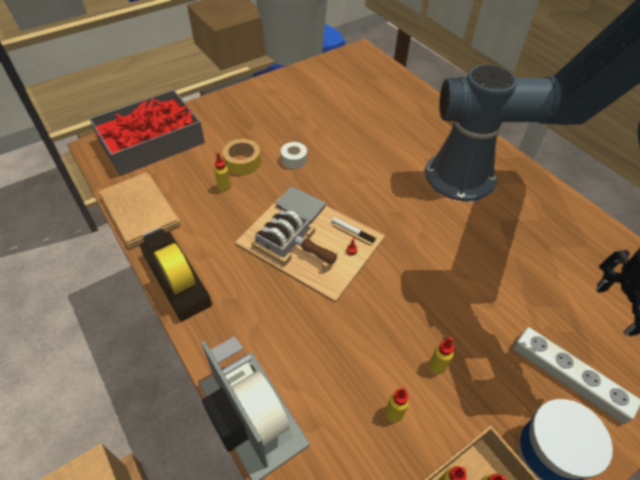

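View pics/side0.png

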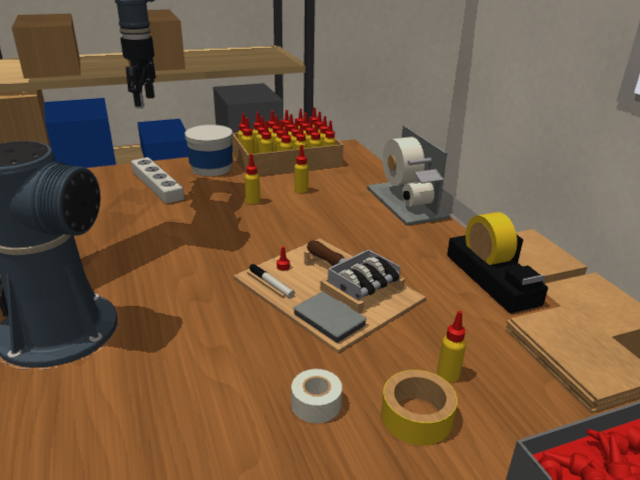

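The scene view shows the stamp at about (285,230) with its handle running to (335,258). The side view shows its discs at about (350–380,270). I'll enlarge both.

```bash
python3 - <<'E'
import cv2,numpy as np
a=cv2.imread('pics/scene0.png')[185:285,240:340];b=cv2.imread('pics/side0.png')[225:325,300:420]
a=cv2.resize(a,None,fx=4,fy=4,interpolation=2);b=cv2.resize(b,None,fx=4,fy=4,interpolation=2)[:, :400+0]
b=cv2.imread('pics/side0.png')[230:330,320:420];b=cv2.resize(b,None,fx=4,fy=4,interpolation=2)
cv2.imwrite('pics/crop.png',np.hstack([a,b]))
E
```

```text
(no output)
```

View pics/crop.png

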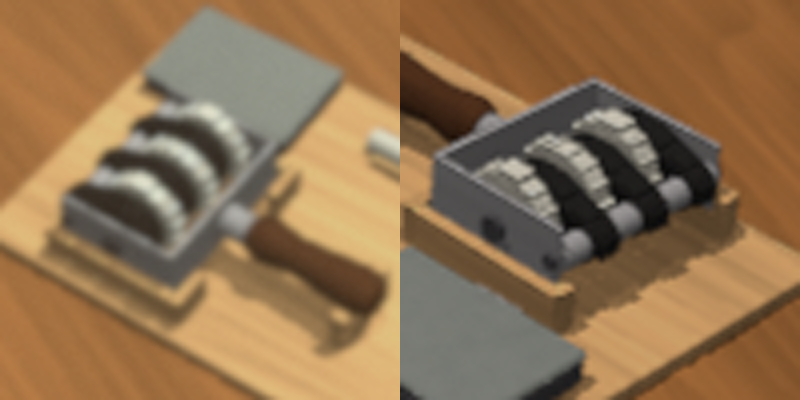

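```bash
cat >h.py <<'E'
from station import manip
import cv2,numpy as np
def ray(c,p,z):
    R=cv2.Rodrigues(np.array(c['rvec'],float))[0];C=-R.T@np.ravel(c['tvec'])
    d=R.T@np.linalg.inv(np.array(c['K'],float))@np.array([p[0],p[1],1.]);return (C+d*(z-C[2])/d[2]).round(4)
def proj(c,P):
    return cv2.projectPoints(np.array(P,float).reshape(-1,1,3),np.array(c['rvec'],float),np.array(c['tvec'],float),np.array(c['K'],float),None)[0].reshape(-1,2)
E
python3 - <<'E'
from h import *
a=manip.get_calibration('scene');b=manip.get_calibration('side')
A=lambda u,v:(240+u/4,185+v/4);B=lambda u,v:(320+(u-400)/4,230+v/4)
print('scene nearhandle corner',ray(a,A(165,250),.064),'far handle corner',ray(a,A(275,145),.064),'print near',ray(a,A(65,200),.064),'handle end',ray(a,A(378,285),.05),'midtop',ray(a,A(180,145),.0735))
print('side',[ray(b,B(*p),.064) for p in((437,157),(595,80),(720,150))])
w=manip.get_calibration('wrist');R=cv2.Rodrigues(np.array(w['rvec']))[0];print('wristcam',-R.T@np.ravel(w['tvec']),R[2],R[0],w['K'])
E
```

```text
scene nearhandle corner [ 0.6215 -0.0166  0.064 ] far handle corner [ 0.5164 -0.051   0.064 ] print near [ 0.6537 -0.086   0.064 ] handle end [0.5196 0.0709 0.05  ] midtop [ 0.5723 -0.078   0.0735]
side [array([ 0.5105, -0.067 ,  0.064 ]), array([ 0.6169, -0.0236,  0.064 ]), array([ 0.6475, -0.1065,  0.064 ])]
wristcam [0.18460867 0.60117593 0.37399297] [ 0.24618344 -0.10766315 -0.96322498] [ 0.39387046  0.91916363 -0.00207185] [[411.13228836   0.         314.55487637]
 [  0.         411.13228836 241.70457785]
 [  0.           0.           1.        ]]
```

The stamp's middle is near (0.57, -0.08) and its +x points at about 108°. I'll go above it with the fingers shut, tool x along the stamp's y.

```bash
python3 -m handwheel '[[28,-54,1,0,0,4.1,0],[28,-54,1,0,0,4.1,0],[28,-54,1,0,0,4.1,0],[28,-54,1,0,0,4.1,0],[28,-54,1,0,0,4.1,0],[28,-54,1,0,0,4.1,0],[28,-54,1,0,0,4.1,0],[28,-54,1,0,0,4.1,0],[28,-54,1,0,0,4.1,0],[28,-54,1,0,0,4.1,0]]' 40
python3 -m handwheel '[[20,-38,0,0,0,0,0],[20,-38,0,0,0,0,0],[9,-18,0,0,0,0,0],[0,0,0,0,0,0,0],[0,0,0,0,0,0,0],[0,0,0,0,0,0,0],[0,0,0,0,0,0,0],[0,0,0,0,0,0,0],[0,0,0,0,0,0,0],[0,0,0,0,0,0,0]]'
python3 - <<'E'
from h import *
import json
s=manip.sense();c=manip.get_calibration('wrist');im=manip.snapshot('wrist')[:,:,::-1];cv2.imwrite('pics/w1.png',im)
json.dump({k:np.array(v).tolist() for k,v in c.items()},open('w1.json','w'));print(s['t'],s['tcp_pos'],s['tool_rot'],s['force'],s['finger_gap'])
E
```

```text
t: 1.35
tcp_pos: [0.5266, 0.0326, 0.2411]
tool_rot: [-0.156, 0.988, 0.0, -0.0]
force: [0.8, 0.9, 0.2]
finger_gap: -0.003
gripper_force: 0.0
t: 2.6
tcp_pos: [0.5751, -0.0595, 0.2413]
tool_rot: [-0.155, 0.988, -0.0, -0.0]
force: [0.6, -0.1, 0.2]
finger_gap: 0.0
gripper_force: 0.0
2.6 [ 0.57509862 -0.059525    0.24131734] [-1.54756876e-01  9.87952584e-01 -2.50123864e-05 -1.81595652e-05] [ 0.60226118 -0.09838978  0.20709865] 9.285986902665299e-05
```

View pics/w1.png

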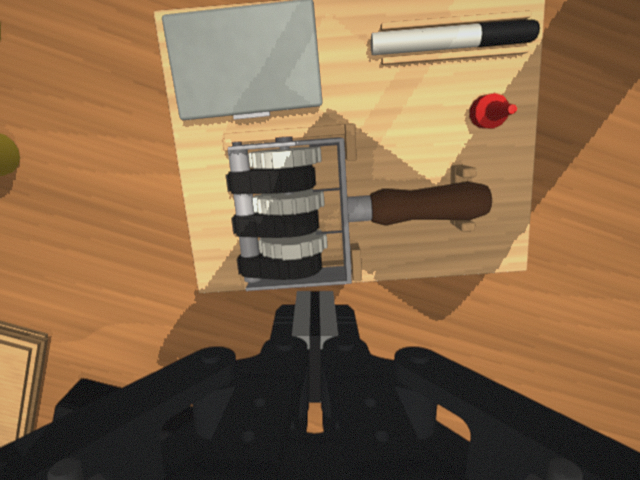

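The wrist view shows the stamp's handle wall from (343,140) to (350,282), the discs near (285,155), (290,203) and (292,246), and the handle to (490,200). I'll zoom in, with a model overlay.

```bash
python3 - <<'E'
from h import *
import json
c=json.load(open('w1.json'))
a=ray(c,(343.5,140),.064);b=ray(c,(350.5,282),.064);h0=ray(c,(362,209),.045);h1=ray(c,(491,200),.045)
print(a,b,np.hypot(*(b-a)[:2]),h0,h1)
d=(b-a)[:2];print('yaw wall',np.degrees(np.arctan2(d[1],d[0]))+90,'yaw handle',np.degrees(np.arctan2(*(h1-h0)[1::-1])))
im=cv2.imread('pics/w1.png')[125:295,215:365];cv2.imwrite('pics/w1c.png',cv2.resize(im,None,fx=3.5,fy=3.5,interpolation=2))
E
```

```text
[ 0.514  -0.0564  0.064 ] [ 0.6209 -0.0137  0.064 ] 0.11511255361601531 [ 0.5626 -0.022   0.045 ] [0.5225 0.0779 0.045 ]
yaw wall 111.77368125193978 yaw handle 111.87059531723973
```

View pics/w1c.png

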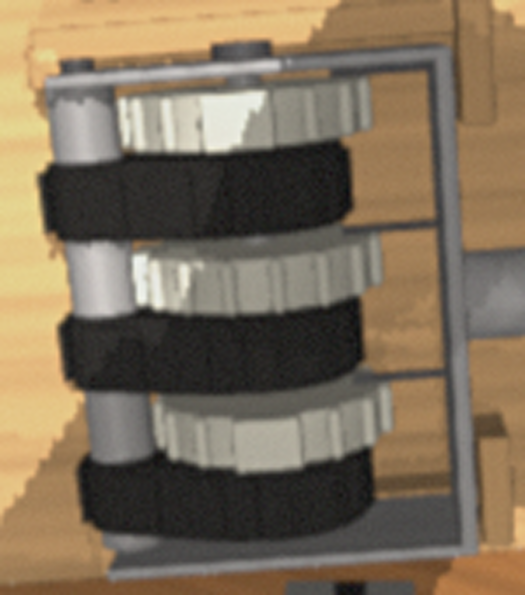

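```bash
python3 - <<'E'
from h import *
import json
c=json.load(open('w1.json'))
P=lambda u,v:(215+u/3.5,125+v/3.5)
a=ray(c,P(237,121),.0735);b=ray(c,P(268,445),.0735)
print(a,b,np.hypot(*(b-a)[:2]),(a+b)/2,np.degrees(np.arctan2(*(b-a)[1::-1]))+90)
w0=ray(c,(343.5,140),.064);w1=ray(c,(350.5,282),.064)
y=np.radians(111.8);ex=np.array([np.cos(y),np.sin(y)]);print('ex',ex,'wall ahead of mid',((w0+w1)/2-(a+b)/2)[:2]@ex)
s=manip.sense();from scipy.spatial.transform import Rotation as R
M=R.from_quat(s['tool_rot']).as_matrix();print('toolx ang',np.degrees(np.arctan2(M[1,0],M[0,0])))
# pixel of fingertip
print(proj(c,[s['tcp_pos']]))
E
```

```text
[ 0.5411 -0.0956  0.0735] [ 0.6081 -0.0683  0.0735] 0.07234839320952466 [ 0.5746  -0.08195  0.0735 ] 112.16906216302355
ex [-0.37136784  0.92848583] wall ahead of mid 0.046201265304899014
toolx ang -162.19745739688545
[[315.06812886 309.37074647]]
```

The pads measure 72.3 mm apart, as they should. The stamp's middle top is at (0.5746, -0.0820, 0.0735) and its yaw is 112°. I'll descend to 6 mm above the wheel, 8 mm towards the printing end.

```bash
python3 -m handwheel '[[2.5,-30,-20,0,0,4.2,0],[0,0,-40,0,0,0,0],[0,0,-40,0,0,0,0],[0,0,-30,0,0,0,0],[0,0,-20,0,0,0,0],[0,0,-11.8,0,0,0,0],[0,0,0,0,0,0,0],[0,0,0,0,0,0,0],[0,0,0,0,0,0,0],[0,0,0,0,0,0,0]]'
python3 -m handwheel '[[0,0,-1,0,0,0,0],[0,0,-1,0,0,0,0],[0,0,-1,0,0,0,0],[0,0,-1,0,0,0,0],[0,0,-1,0,0,0,0],[0,0,0,0,0,0,0],[0,0,0,0,0,0,0],[0,0,0,0,0,0,0],[0,0,0,0,0,0,0],[0,0,0,0,0,0,0]]'
python3 - <<'E'
from h import *
for n in('scene','side'): cv2.imwrite(f'pics/{n}1.png',manip.snapshot(n)[:,:,::-1])
a=cv2.resize(cv2.imread('pics/scene1.png')[185:285,240:340],None,fx=4,fy=4,interpolation=2)
b=cv2.resize(cv2.imread('pics/side1.png')[230:330,320:420],None,fx=4,fy=4,interpolation=2)
cv2.imwrite('pics/crop1.png',np.hstack([a,b]));print(manip.sense()['tcp_pos'],manip.sense()['force'])
E
```

```text
t: 3.9
tcp_pos: [0.578, -0.0897, 0.0802]
tool_rot: [-0.191, 0.982, -0.0, 0.001]
force: [-0.1, 0.4, 0.4]
finger_gap: 0.003
gripper_force: 0.0
t: 5.15
tcp_pos: [0.5776, -0.0895, 0.0745]
tool_rot: [-0.191, 0.982, -0.0, 0.0]
force: [-0.5, 0.7, -0.6]
finger_gap: 0.001
gripper_force: 0.0
[ 0.57760272 -0.08951355  0.07450567] [-0.65433027  0.61176502 -0.01739474]
```

View pics/crop1.png

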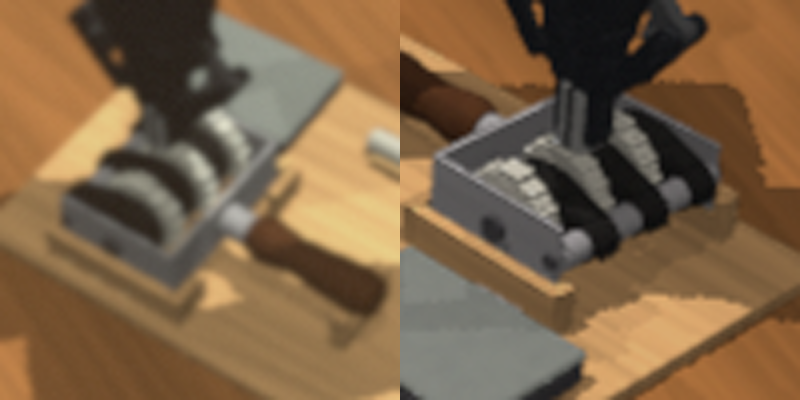

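The finger stands over the middle wheel, just above its rim (side crop ~(570,145)). I'll find contact.

```bash
python3 -m handwheel '[[0,0,-0.5,0,0,0,0],[0,0,-0.5,0,0,0,0],[0,0,-0.5,0,0,0,0],[0,0,-0.5,0,0,0,0],[0,0,0,0,0,0,0],[0,0,0,0,0,0,0],[0,0,0,0,0,0,0],[0,0,0,0,0,0,0],[0,0,0,0,0,0,0],[0,0,0,0,0,0,0]]'
```

```text
t: 6.5
tcp_pos: [0.5777, -0.0896, 0.0727]
tool_rot: [-0.191, 0.982, -0.0, 0.0]
force: [-2.0, -0.5, 5.0]
finger_gap: 0.001
gripper_force: 2.6
```

```bash
python3 -m handwheel '[[0,0,-0.7,0,0,0,0],[0,0,0,0,0,0,0],[-1.2,2.9,0,0,0,0,0],[-1.2,2.9,0,0,0,0,0],[-1.2,2.9,0,0,0,0,0],[-1.2,2.9,0,0,0,0,0],[-1.2,2.9,0,0,0,0,0],[-0.7,1.8,0,0,0,0,0],[0,0,0,0,0,0,0],[0,0,0,0,0,0,0]]'
```

```text
t: 7.75
tcp_pos: [0.5705, -0.0728, 0.0714]
tool_rot: [-0.191, 0.982, 0.0, -0.0]
force: [-0.6, 2.0, -0.0]
finger_gap: 0.001
gripper_force: 0.7
```

```bash
python3 -m handwheel '[[0,0,10,0,0,0,0],[0,0,20,0,0,0,0],[4.6,13.3,40,0,0,0,0],[0,0,40,0,0,0,0],[0,0,40,0,0,0,0],[0,0,20,0,0,0,0],[0,0,0,0,0,0,0],[0,0,0,0,0,0,0],[0,0,0,0,0,0,0],[0,0,0,0,0,0,0]]'
cat >>h.py <<'E'
def look(n):
    c=manip.get_calibration('wrist');im=manip.snapshot('wrist')[:,:,::-1]
    cv2.imwrite(f'pics/{n}.png',im);s=manip.sense();print(s['t'],s['tcp_pos'],s['force'])
    # rectify to plane z=.0735 in stamp frame, 5 px/mm... x -45..45, y -50..50
    y=np.radians(112);ex=np.array([np.cos(y),np.sin(y),0]);ey=np.array([-ex[1],ex[0],0]);m=np.array([.5746,-.0820,.0735])
    q=[(-45,-50),(45,-50),(45,50),(-45,50)]
    src=proj(c,[m+ex*a/1e3+ey*b/1e3 for a,b in q]).astype(np.float32)
    dst=np.array([((a+45)*4,(50-b)*4) for a,b in q],np.float32)
    r=cv2.warpPerspective(im,cv2.getPerspectiveTransform(src,dst),(360,400));cv2.imwrite(f'pics/{n}r.png',r);return r
E
python3 - <<'E'
from h import *
r=look('w2')
im=cv2.imread('pics/w1.png')[125:295,215:365];im=cv2.resize(im,(360,400))
cv2.imwrite('pics/m2.png',np.hstack([im,r]))
E
```

```text
t: 9.0
tcp_pos: [0.575, -0.0599, 0.2407]
tool_rot: [-0.191, 0.982, 0.0, -0.001]
force: [-0.8, -0.8, 0.2]
finger_gap: 0.001
gripper_force: 0.0
9.05 [ 0.57516526 -0.05987232  0.2408987 ] [-0.02080913 -0.05077456  0.67690421]
```

View pics/m2.png

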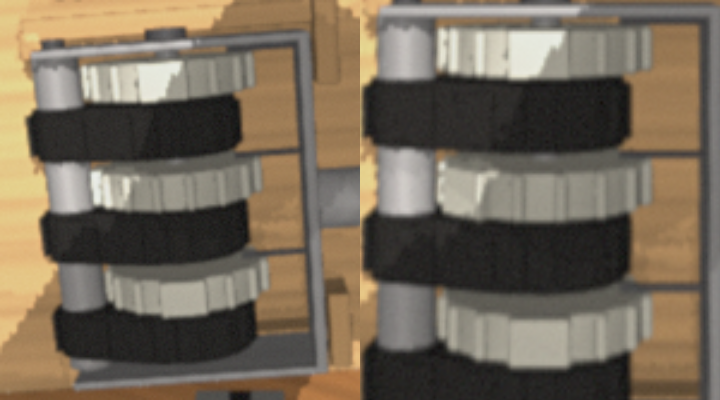

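The middle disc's left end now appears to carry a wide facet (rectified 443–480), which would be the pad at -0.785. I'll check this by projecting where the pad would lie.

```bash
python3 - <<'E'
from h import *
c=manip.get_calibration('wrist');y=np.radians(112);ex=np.array([np.cos(y),np.sin(y),0]);ey=np.array([-ex[1],ex[0],0]);m=np.array([.5746,-.0820,.044])
def pt(a,yy): return m+29.5e-3*(np.sin(a)*ex+np.array([0,0,np.cos(a)]))+ey*yy
# unroll the rims: angle -75..75deg x width, for the three discs
im=cv2.imread('pics/w2.png');rows=[]
for y0 in(.036,0,-.036):
    A=np.radians(np.linspace(-75,75,750));W=np.linspace(.006,-.006,60)
    P=np.array([[pt(a,y0+w) for a in A] for w in W]);u=proj(c,P).reshape(60,750,2).astype(np.float32)
    r=cv2.remap(im,u[...,0].copy(),u[...,1].copy(),cv2.INTER_CUBIC);r=cv2.convertScaleAbs(r,alpha=1.2)
    for k in(-45,0,45):
        for e in(-15,15): cv2.line(r,(int((k+e+75)*5),0),(int((k+e+75)*5),8),(0,0,255),1)
    rows+=[r,np.zeros((15,750,3),np.uint8)]
cv2.imwrite('pics/un2.png',np.vstack(rows))
E
```

```text
(no output)
```

View pics/un2.png

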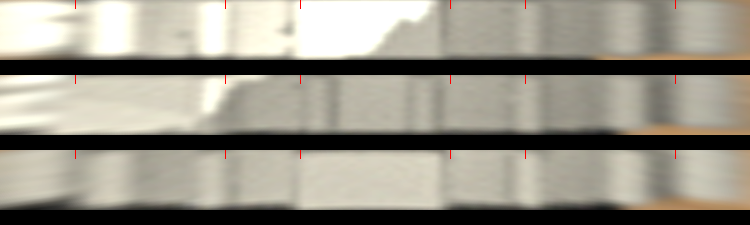

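The middle rim has no rib at -45°±15° where the outer rims do, so its pad is at -0.785 and one click remains. I'll repeat the same stroke.

```bash
python3 -m handwheel '[[2.1,-29.6,-20,0,0,0,0],[0,0,-40,0,0,0,0],[0,0,-40,0,0,0,0],[0,0,-30,0,0,0,0],[0,0,-20,0,0,0,0],[0,0,-13,0,0,0,0],[0,0,-2,0,0,0,0],[0,0,0,0,0,0,0],[0,0,0,0,0,0,0],[0,0,0,0,0,0,0]]'
python3 -m handwheel '[[0,0,-2.3,0,0,0,0],[0,0,-0.7,0,0,0,0],[0,0,0,0,0,0,0],[-1.2,2.9,0,0,0,0,0],[-1.2,2.9,0,0,0,0,0],[-1.2,2.9,0,0,0,0,0],[-1.2,2.9,0,0,0,0,0],[-1.2,2.9,0,0,0,0,0],[-0.7,1.8,0,0,0,0,0],[0,0,0,0,0,0,0]]'
python3 -m handwheel '[[0,0,10,0,0,0,0],[0,0,20,0,0,0,0],[4.6,13.3,40,0,0,0,0],[0,0,40,0,0,0,0],[0,0,40,0,0,0,0],[0,0,20,0,0,0,0],[0,0,0,0,0,0,0],[0,0,0,0,0,0,0],[0,0,0,0,0,0,0],[0,0,0,0,0,0,0]]'
cat >un.py <<'E'
from h import *
import sys
n=sys.argv[1];R=look(n)
c=manip.get_calibration('wrist');y=np.radians(112);ex=np.array([np.cos(y),np.sin(y),0]);ey=np.array([-ex[1],ex[0],0]);m=np.array([.5746,-.0820,.044])
def pt(a,yy): return m+29.5e-3*(np.sin(a)*ex+np.array([0,0,np.cos(a)]))+ey*yy
im=cv2.imread(f'pics/{n}.png');rows=[]
for y0 in(.036,0,-.036):
    A=np.radians(np.linspace(-75,75,750));W=np.linspace(.006,-.006,60)
    u=proj(c,[[pt(a,y0+w) for a in A] for w in W]).reshape(60,750,2).astype(np.float32)
    r=cv2.convertScaleAbs(cv2.remap(im,u[...,0].copy(),u[...,1].copy(),cv2.INTER_CUBIC),alpha=1.1)
    rows+=[r,np.zeros((15,750,3),np.uint8)]
t=np.zeros((345,750,3),np.uint8);t[:,:360]=R[:345];cv2.imwrite(f'pics/un_{n}.png',np.vstack(rows+[t]))
E
python3 un.py w3
```

```text
t: 10.3
tcp_pos: [0.5781, -0.0897, 0.0776]
tool_rot: [-0.191, 0.982, -0.0, 0.001]
force: [-0.5, -0.5, -0.1]
finger_gap: -0.003
gripper_force: 0.0
t: 11.55
tcp_pos: [0.5709, -0.0731, 0.0738]
tool_rot: [-0.191, 0.982, -0.0, -0.0]
force: [0.1, 0.1, 0.3]
finger_gap: 0.001
gripper_force: 0.0
t: 12.8
tcp_pos: [0.575, -0.0598, 0.2427]
tool_rot: [-0.191, 0.982, 0.001, -0.001]
force: [0.8, 0.4, -0.2]
finger_gap: -0.005
gripper_force: 0.0
12.85 [ 0.5751459  -0.05987443  0.24289442] [-0.40444317  0.3710704  -0.15546285]
```

View pics/un_w3.png

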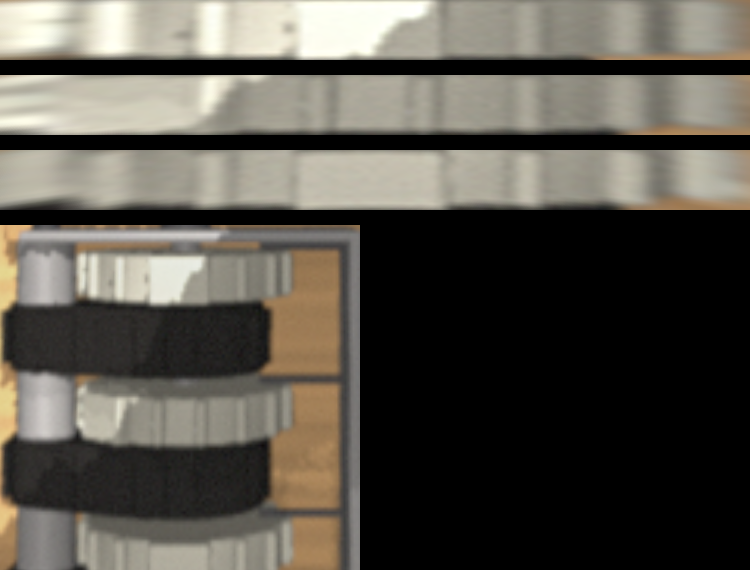

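Unchanged: that stroke passed 2 mm too high (z 0.0738, no force) because the command follows the reached pose. I'll repeat it with the height set from the reading.

```bash
python3 -m handwheel '[[2.5,-29.6,-20,0,0,0,0],[0,0,-40,0,0,0,0],[0,0,-40,0,0,0,0],[0,0,-30,0,0,0,0],[0,0,-20,0,0,0,0],[0,0,-15,0,0,0,0],[0,0,-2,0,0,0,0],[0,0,0,0,0,0,0],[0,0,0,0,0,0,0],[0,0,0,0,0,0,0]]'
python3 -m handwheel '[[0,0,-1,0,0,0,0],[0,0,-1,0,0,0,0],[0,0,-0.5,0,0,0,0],[0,0,0,0,0,0,0],[0,0,0,0,0,0,0],[0,0,0,0,0,0,0],[0,0,0,0,0,0,0],[0,0,0,0,0,0,0],[0,0,0,0,0,0,0],[0,0,0,0,0,0,0]]'
```

```text
t: 14.1
tcp_pos: [0.5785, -0.0896, 0.0776]
tool_rot: [-0.191, 0.982, -0.0, 0.001]
force: [-1.2, -0.3, -0.4]
finger_gap: 0.001
gripper_force: 0.0
t: 15.35
tcp_pos: [0.578, -0.0895, 0.0743]
tool_rot: [-0.191, 0.982, -0.0, 0.0]
force: [0.8, -0.3, 0.9]
finger_gap: -0.0
gripper_force: 0.0
```

```bash
python3 -m handwheel '[[0,0,-0.5,0,0,0,0],[0,0,-0.5,0,0,0,0],[0,0,-0.5,0,0,0,0],[0,0,-0.4,0,0,0,0],[0,0,0,0,0,0,0],[0,0,0,0,0,0,0],[0,0,0,0,0,0,0],[0,0,0,0,0,0,0],[0,0,0,0,0,0,0],[0,0,0,0,0,0,0]]'
```

```text
t: 16.6
tcp_pos: [0.5781, -0.0897, 0.0727]
tool_rot: [-0.191, 0.982, -0.0, 0.0]
force: [-1.0, -0.6, 5.9]
finger_gap: -0.001
gripper_force: 2.7
```

Contact at 5.9 N, as before, so the same stroke follows. Then I'll lift and look.

```bash
python3 -m handwheel '[[0,0,-0.7,0,0,0,0],[0,0,0,0,0,0,0],[-1.2,2.9,0,0,0,0,0],[-1.2,2.9,0,0,0,0,0],[-1.2,2.9,0,0,0,0,0],[-1.2,2.9,0,0,0,0,0],[-1.2,2.9,0,0,0,0,0],[-0.7,1.8,0,0,0,0,0],[0,0,0,0,0,0,0],[0,0,0,0,0,0,0]]'
python3 -m handwheel '[[0,0,10,0,0,0,0],[0,0,20,0,0,0,0],[4.6,13.3,40,0,0,0,0],[0,0,40,0,0,0,0],[0,0,40,0,0,0,0],[0,0,20,0,0,0,0],[0,0,0,0,0,0,0],[0,0,0,0,0,0,0],[0,0,0,0,0,0,0],[0,0,0,0,0,0,0]]'
python3 un.py w4
```

```text
t: 17.85
tcp_pos: [0.5711, -0.0729, 0.0713]
tool_rot: [-0.191, 0.982, 0.0, -0.0]
force: [-0.3, 1.7, 0.5]
finger_gap: -0.001
gripper_force: 0.7
t: 19.1
tcp_pos: [0.5754, -0.0599, 0.2406]
tool_rot: [-0.191, 0.982, 0.0, -0.001]
force: [-0.7, 0.2, -0.9]
finger_gap: -0.001
gripper_force: 0.0
19.15 [ 0.57555107 -0.05988141  0.24080292] [-0.02248344 -0.15008497 -0.95648689]
```

View pics/un_w4.png

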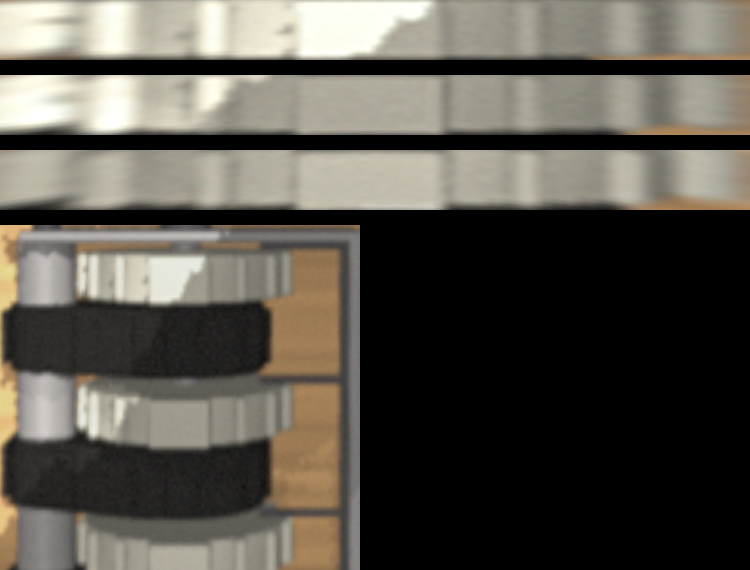

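The middle pad (unrolled 298–443) is now at the very top, in line with both outer pads. The stamp hasn't moved and the arm is clear.

```bash
python3 -c "
from station import manip
print(manip.sign_off())"
```

```text
the job is handed in; nothing more can be done
None
```

The middle thumbwheel went two clicks to zero: its pad now stands at the top in line with both outer pads, the stamp is still in its rest, the arm is clear, and the job is handed in at about 19 s (no verdict was returned).

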